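# Shake-check emptied parts tins and sort them

### The job

The three closed round tins on the bench should have been emptied for refilling, but at least one still has spacers in it: shake or heft each one to find out. Stand every truly empty tin upright on the narrow raised shelf with its whole foot on the shelf, and every tin that still holds something upright in the shallow tray. Set the tins down rather than dropping them, and leave the open tin and the other things on the bench where they are.

Things in the scene. Friction and masses are not known exactly. Their poses are not given: they have to be found in the camera images.
- tin_a: closed round tinplate parts tin with a slip lid, 60 mm diameter (61 at the lid), 45 mm tall, lid fixed on, cannot be seen into; one of three alike, standing upright on the bench. Empty it weighs 38 to 52 g; a tin that is not empty holds two loose brass spacers as well, each 18 mm diameter by 30 mm, together 128 g more. Origin: centre of its underside; z up its axis
- tin_b: closed round tinplate parts tin with a slip lid, 60 mm diameter (61 at the lid), 45 mm tall, lid fixed on, cannot be seen into; one of three alike, standing upright on the bench. Empty it weighs 38 to 52 g; a tin that is not empty holds two loose brass spacers as well, each 18 mm diameter by 30 mm, together 128 g more. Origin: centre of its underside; z up its axis
- tin_c: closed round tinplate parts tin with a slip lid, 60 mm diameter (61 at the lid), 45 mm tall, lid fixed on, cannot be seen into; one of three alike, standing upright on the bench. Empty it weighs 38 to 52 g; a tin that is not empty holds two loose brass spacers as well, each 18 mm diameter by 30 mm, together 128 g more. Origin: centre of its underside; z up its axis
- riser_top (a point): centre of the top face of the narrow raised shelf, a fixed bent-sheet-steel bench riser; flat top 300 mm (its x) by 84 mm (its y), 110 mm above the bench, 4 mm thick, on two end plates. It stands to the left or the right of the tins, its long side roughly front to back; z up
- riser: that raised shelf; origin on the bench below riser_top, same axes
- tray_in (a point): centre of the inner floor of the fixed shallow plastic tray; inside 314 mm (its x) by 144 mm (its y), rim 18 mm above the bench. It stands on the other side of the tins from the shelf, its long side roughly front to back; z up
- tray: that tray; origin on the bench under its centre, same axes
- open_tin: an open tin of the same kind without its lid, 60 mm diameter, 42 mm tall, perhaps with spacers in it, standing among the others; to be left alone. Origin: centre of its underside. The four tins stand in a loose row across the bench, centres at least 80 mm apart from left to right and up to 120 mm nearer or farther
- multimeter: handheld multimeter lying flat, 95 by 186 by 35 mm, beyond the tins; to be left alone. Origin: centre of its underside
- breadboard: white breadboard lying flat, 55 by 166 by 18 mm, beyond the tins; to be left alone. Origin: centre of its underside
- screwdriver: small screwdriver 150 mm long lying across the bench just beyond the tins; to be left alone. Its x runs along it
There are look-alikes about, which are no part of the job. What is shaped like the tin_c but orange is not meant. Leave any red look-alike of the tin_a alone.

How it is judged:
By the outcome, as a careful person would: the job done as asked, in the order asked, and still so for the second after the job is handed in, with the robot touching nothing.
It also fails if it takes over 72 s, if anything falls off the work surface, if the arm or the gripper's body presses on something with over 40 N, if the wrist force passes 120 N, or if a joint passes its speed limit or range.

### The arm

A 7-joint arm with a two-finger parallel gripper is mounted at the origin on the work surface. World frame = base frame: x ahead of the robot, y to its left, z up, the work surface at z = 0. Lengths are in m, angles in rad, forces in N, time in s.
With the tool pointing down it reaches from about 0.425 to 0.925 m from the base axis. Payload 6.8 kg.
Tool frame: the origin (TCP) lies on the front face of the gripper's body, between the roots of the fingers; the fingertips stand 73 mm ahead of it and the grasp point (between the pads) lies 54 mm ahead of it; z points along the fingers, y is the direction in which the jaws open and shut (so a half turn about z gives the same grasp; the last joint's range is limited). The gripper opens to 85 mm and grips with 20 to 120 N. Pads are 22 mm wide; open, the fingers measure 114 mm over their backs; the gripper's body (76 mm by 85 mm) begins 54 mm behind the grasp point. The pads swing forward as they close: fully open they stand 13 mm farther back than shut.
Start: joints at [1.216, 0.477, 0.022, 1.555, -0.011, 1.109, -0.083], TCP at [0.165, -0.655, 0.304] pointing down, gripper open.
Joint ranges: [-2.96, 2.96], [-0.34, 2.1], [-1.41, 1.46], [0.24, 2.44], [-1.37, 4.51], [0.17, 1.92], [-2.96, 2.96]. Speed limits (rad/s): [2.39, 2.39, 3.14, 3.14, 3.14, 3.14, 3.14].

### API

Orientations are given as a unit quaternion [w, x, y, z].
In Python, from station import get_obs, read_camera, hand_in, spot_in, cut_out, spot_point gives the robot as it stands. The module is installed in compiled form; this text tells all that it offers.
- The arm moves only by the tool move_arm, never from a script. Its arguments are lists of equal length, an entry for each row: "gripper": the opening, from 0 (shut) to 1 (fully open); "xyz": the shift along the tool's x, y, z in cm, a list of three; "twist": the turn about the tool's z in rad. A call has 1 to 5 rows; each row is the pose to reach, as a shift and turn from the pose commanded when the call began, along the tool's axes at that moment; what a row does not reach only later rows make up. A row lasts 1/12 s, in which the tool goes at most 41.7 mm and 7.16 degrees, less where a joint would pass 70% of its speed; a pose out of reach is approached as far as the arm can. A call with a gripper value outside its range is refused whole. The fingers move at their own pace and stop on an object; "squeeze" is the grip in N (left out, the last holds). Time passes only in rows, so rows that repeat a pose let the fingers close. It gives the time, the measured TCP pose, the force and the opening at its end, in the units of the state.
- get_obs(): the state, without advancing time (a new reading comes with each control period).
- read_camera(name): name is "scene" or "side" or "wrist"; returns a dict with "pixels" (400x640x3 uint8, red, green, blue), "fx", "fy", "cx", "cy" (pixels), "k1" (the pictures are not rectified: a ray, as slopes to the right and down, at radius r is drawn at 1 + k1 r^2 times it, then the intrinsics apply), "R" (3x3) and "t" (3): a world point X has camera coordinates R X + t. Camera axes: x right, y down, z forward; pixel columns grow to the right and rows downward; lengths in m; the calibration is good to about 2 mm. A picture is of the moment at which its call begins. There is no depth.
- hand_in(): hands the job in, once; it reports no verdict.
Trained networks look in the newest picture that a camera, given by its name, has taken for a name from the list of things; names that differ only in an ending like _2 or _b are one class to them, and where a whole thing is asked for, a point or a joint stands for the part that bears it (a point fixed in the world has none). Each returns a list of dicts, best first, with "p" (0 to 1); they miss things now and then, are a little off and sometimes report something else, mostly with a low value. They report only what shows in the picture. A call takes as long as a camera call. They do not tell look-alikes from the thing itself.
- spot_in(query, camera): "centre" ([x, y, z] in m, in world coordinates, good to about 4 mm: the middle of the surface that is visible of it).
- cut_out(query, camera): "pixels" (400x640 bool, what is visible of it).
- spot_point(query, camera): "centre" ([x, y, z] in m, in world coordinates, good to about 4 mm: a listed point, or the origin of a listed thing).
The state is a dict: "t": time; "q": joint angles; "joint_vel": joint speeds; "joint_torque": joint torques, N m; "eef_pos": TCP position; "tool_rot": TCP orientation; "contact_force": force on the tool from outside, world axes, zero at the start; "torque": the same for the moment, N m; "gripper_width": opening from 0.0 (shut) to 1.0 (fully open).
Only numpy, scipy, OpenCV 4.12 (cv2) and the standard library are available. Lean on these libraries where they do the work, as an engineer would, in place of code of your own. Each camera call takes 0.05 s, during which the arm holds its last target.

## Working session

There is one attempt and no reset: what is moved stays moved. The work goes in short steps, Python scripts to look and compute and a tool call to move; the robot and the scene stay as the last step left them, time stands still between calls to the robot, and variables do not carry over. Pictures are saved under pics/ and viewed, and the job is handed in when it is done.

Besides the shell and the picture viewer there is one more tool, called after "Request:" in YAML: its name, and indented under it one key for each argument. move_arm: Moves the arm, as the interface text tells. Its arguments: {"type":"object","properties":{"gripper":{"type":"array","items":{"type":"number"}},"xyz":{"type":"array","items":{"type":"array","items":{"type":"number"}}},"twist":{"type":"array","items":{"type":"number"}},"squeeze":{"type":"number"}},"required":["gripper","xyz","twist"]}

```bash
mkdir -p pics
python3 - <<'E'
from station import *
import cv2
o=get_obs();print({k:(v.round(3).tolist() if hasattr(v,'round') else v) for k,v in o.items()})
for n in ["scene","side","wrist"]:
    c=read_camera(n);cv2.imwrite(f"pics/{n}0.png",c["pixels"][:,:,::-1])
    print(n,c["fx"],c["t"])
for n in ["scene","side"]:
  for q in ["tin_a","open_tin","riser_top","tray_in","multimeter","breadboard","screwdriver"]:
    print(n,q,[(list(map(lambda v:round(float(v),3),d["centre"])),round(float(d["p"]),2)) for d in spot_point(q,n)])
E
```

```text
{'t': 0.0, 'q': [1.216, 0.478, 0.022, 1.556, -0.011, 1.109, -0.083], 'joint_vel': [-0.001, 0.001, 0.001, 0.0, -0.001, -0.0, 0.001], 'joint_torque': [0.0, -59.645, 1.608, -28.119, 0.013, 0.009, -0.0], 'eef_pos': [0.165, -0.654, 0.303], 'tool_rot': [-0.001, 0.992, 0.123, -0.0], 'contact_force': [0.606, -0.697, 0.311], 'torque': [0.021, -0.014, 0.01], 'gripper_width': 0.9999176489588789}
scene 396.7973133661558 [ 0.29661071 -0.21670156  1.49970957]
side 447.77537074268474 [0.57724141 0.14144508 1.22118117]
wrist 345.1960121283478 [-0.67365092 -0.03417691  0.3772307 ]
scene tin_a [([0.407, -0.043, 0.002], 0.92), ([0.511, -0.044, -0.002], 0.85), ([0.49, -0.236, -0.001], 0.8), ([0.523, -0.143, 0.002], 0.71), ([0.467, 0.05, -0.0], 0.69)]
scene open_tin [([0.508, 0.156, 0.002], 0.77)]
scene riser_top [([0.511, -0.363, 0.108], 0.78), ([0.467, 0.044, 0.001], 0.42)]
scene tray_in [([0.646, -0.002, 0.004], 0.62), ([0.503, 0.349, 0.001], 0.56), ([0.503, 0.158, 0.001], 0.24)]
scene multimeter [([0.738, 0.14, -0.002], 0.59)]
scene breadboard [([0.745, -0.139, -0.003], 0.88)]
scene screwdriver [([0.502, 0.35, 0.002], 0.74), ([0.646, -0.003, -0.001], 0.57), ([0.507, 0.156, 0.005], 0.28)]
side tin_a [([0.469, 0.045, -0.002], 0.85), ([0.491, -0.239, -0.001], 0.79), ([0.524, -0.144, -0.001], 0.74), ([0.403, -0.043, 0.004], 0.65), ([0.739, 0.139, -0.0], 0.53)]
side open_tin [([0.509, 0.154, 0.001], 0.75)]
side riser_top [([0.518, -0.358, 0.113], 0.68)]
side tray_in [([0.498, 0.355, 0.004], 0.79)]
side multimeter [([0.736, 0.14, -0.003], 0.6), ([0.521, -0.143, -0.007], 0.51)]
side breadboard [([0.746, -0.139, -0.002], 0.8)]
side screwdriver [([0.641, -0.007, 0.0], 0.71)]
```

View pics/scene0.png

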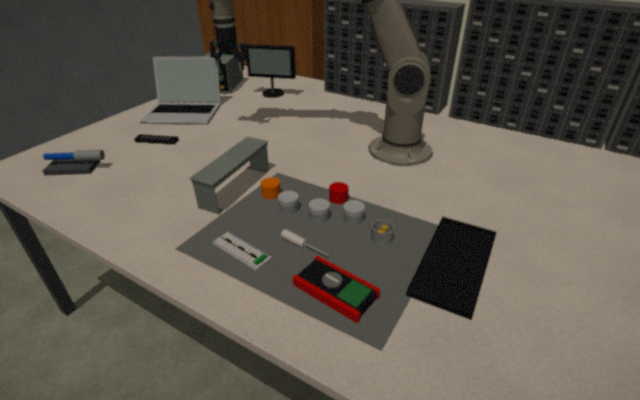

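View pics/side0.png

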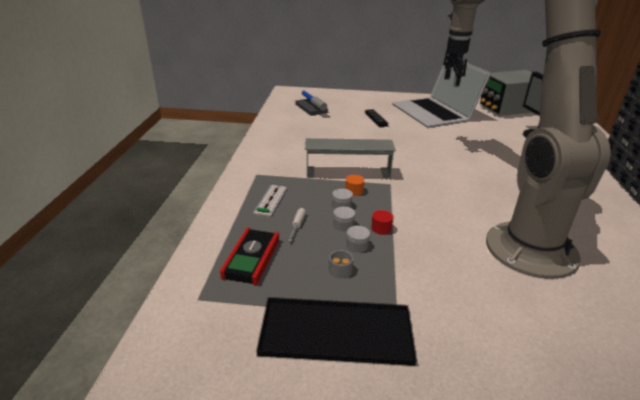

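```bash
cat > h.py <<'E'
from station import *
import numpy as np,cv2
def proj(c,X):
    p=np.asarray(c["R"])@np.asarray(X,float)+c["t"];u=p[0]/p[2];v=p[1]/p[2];s=1+c["k1"]*(u*u+v*v)
    return np.array([c["fx"]*u*s+c["cx"],c["fy"]*v*s+c["cy"]])
def unproj(c,uv,z):
    d=np.array([(uv[0]-c["cx"])/c["fx"],(uv[1]-c["cy"])/c["fy"]]);p=d.copy()
    for _ in range(30):p=d/(1+c["k1"]*(p@p))
    R=np.asarray(c["R"]);r=R.T@np.array([p[0],p[1],1]);o=-R.T@np.asarray(c["t"])
    return o+r*(z-o[2])/r[2]
def st():
    o=get_obs();w,x,y,z=o["tool_rot"]
    print("t",round(o["t"],2),"p",np.round(o["eef_pos"],4),"yaw x",round(np.arctan2(2*(x*y+w*z),1-2*(y*y+z*z)),3),"F",np.round(o["contact_force"],2),"g",round(o["gripper_width"],3))
E
python3 - <<'E'
from h import *
for n,(x0,y0,x1,y1) in {"scene":(180,130,420,260),"side":(290,130,410,290)}.items():
    c=read_camera(n);im=c["pixels"][:,:,::-1].copy()
    for P in [(.49,-.2375),(.405,-.043),(.523,-.1435),(.511,-.044),(.468,.0475),(.508,.155)]:
        print(n,P,proj(c,[*P,.045]).round(1))
    k=int(min(800/(x1-x0),600/(y1-y0)))
    crop=cv2.resize(im[y0:y1,x0:x1],None,fx=k,fy=k,interpolation=cv2.INTER_CUBIC)
    for P in [(.523,-.1435),(.511,-.044),(.468,.0475)]:
      for z,r in ((0,.03),(.045,.0305)):
        pts=np.array([(proj(c,[P[0]+r*np.cos(a),P[1]+r*np.sin(a),z])-[x0,y0]+.5)*k for a in np.linspace(0,6.28,40)]).astype(int)
        cv2.polylines(crop,[pts],True,(0,255,0),1)
    for yaw in [0]:
        P=[(.515+a,-.36+b,.110) for a,b in((-.15,-.042),(.15,-.042),(.15,.042),(-.15,.042))]
        cv2.polylines(crop,[np.array([(proj(c,p)-[x0,y0]+.5)*k for p in P]).astype(int)],True,(0,0,255),1)
    cv2.imwrite(f"pics/crop_{n}.png",crop);print(crop.shape,k)
E
```

```text
scene (0.49, -0.2375) [268.7 182. ]
scene (0.405, -0.043) [336.5 186.6]
scene (0.523, -0.1435) [287.3 195.8]
scene (0.511, -0.044) [318.  203.7]
scene (0.468, 0.0475) [353.3 205.8]
scene (0.508, 0.155) [382.1 225.4]
(390, 720, 3) 3
side (0.49, -0.2375) [354.5 178.6]
side (0.405, -0.043) [381.7 214.6]
side (0.523, -0.1435) [342.3 193.1]
side (0.511, -0.044) [344.3 211.6]
side (0.468, 0.0475) [358.3 231.8]
side (0.508, 0.155) [340.7 256.2]
(480, 360, 3) 3
```

View pics/crop_scene.png

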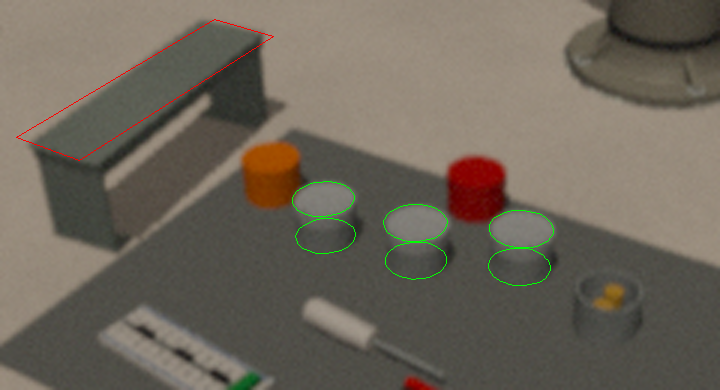

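View pics/crop_side.png

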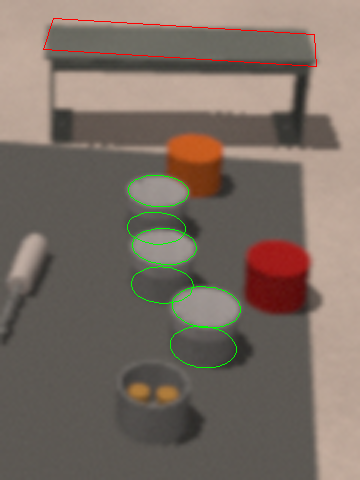

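Run:
```python
from h import *
from scipy.optimize import least_squares
c=read_camera("scene");s=read_camera("side")
sc=[(35,149),(97,164),(265,37),(205,20)]; sd=[(55,25),(308,32),(313,67),(46,57)]
for p in sc: print("scene",unproj(c,(180+p[0]/3,130+p[1]/3),.11).round(3))
for p in sd: print("side",unproj(s,(290+p[0]/3,130+p[1]/3),.11).round(3))
# tint tops fine
for n,cam,(x0,y0,x1,y1) in (("scene",c,(180,130,290,230)),("side",s,(290,130,410,190))):
    k=6; crop=cv2.resize(cam["pixels"][y0:y1,x0:x1,::-1],None,fx=k,fy=k,interpolation=cv2.INTER_CUBIC)
    cv2.imwrite(f"pics/riser_{n}.png",crop)
```

```text
scene [ 0.672 -0.366  0.11 ]
scene [ 0.662 -0.297  0.11 ]
scene [ 0.374 -0.321  0.11 ]
scene [ 0.374 -0.407  0.11 ]
side [ 0.658 -0.38   0.11 ]
side [ 0.37  -0.403  0.11 ]
side [ 0.367 -0.314  0.11 ]
side [ 0.657 -0.296  0.11 ]
```

View pics/riser_scene.png

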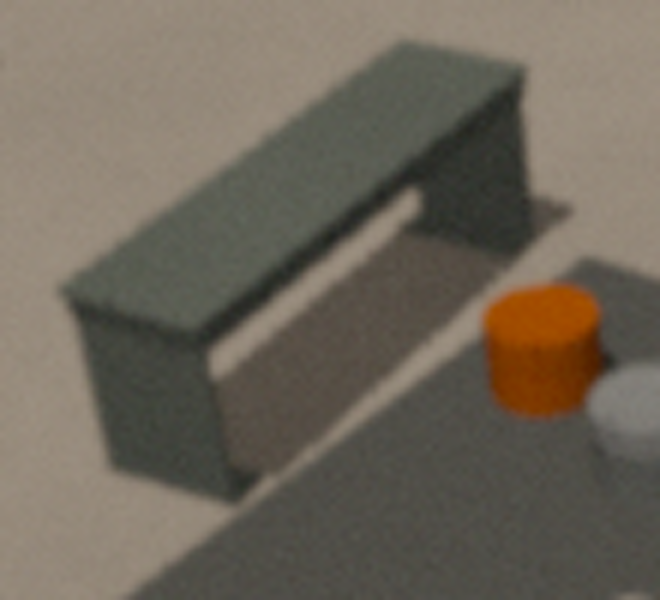

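View pics/riser_side.png

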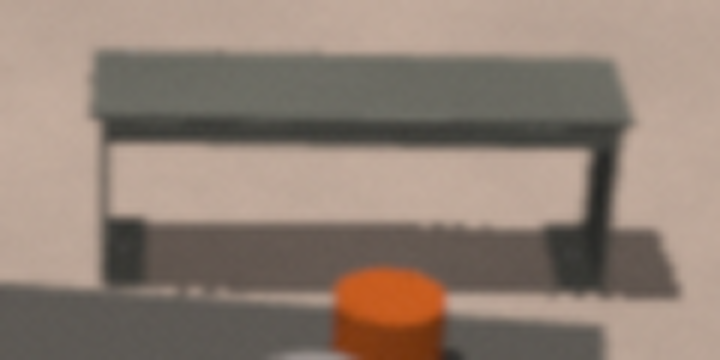

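Run:
```python
from h import *
from scipy.optimize import least_squares
c=read_camera("scene");s=read_camera("side")
order=[(1,-1),(1,1),(-1,1),(-1,-1)] # (x,y): far-x,far-right...
A=[(65,290),(197,333),(524,68),(403,42)]; B=[(97,52),(93,118),(631,122),(613,60)]
to=lambda p,o:(np.array(p)+.5)/6-.5+np.array(o)
obs=[(c,to(p,(180,130)),k) for p,k in zip(A,order)]+[(s,to(p,(290,130)),k) for p,k in zip(B,order)]
def X(v,k):
    x,y,a=v[:3];dx,dy=.15*k[0],.042*k[1]
    return [x+dx*np.cos(a)-dy*np.sin(a),y+dx*np.sin(a)+dy*np.cos(a),.11]
def f(v):return np.concatenate([proj(cm,X(v,k))-p for cm,p,k in obs])
for sub in (obs,obs[:4],obs[4:]):
    r=least_squares(lambda v:np.concatenate([proj(cm,X(v,k))-p for cm,p,k in sub]),[.515,-.36,.05],loss="soft_l1",x_scale=[.01,.01,.1])
    print(r.x.round(4),r.fun.round(1))
for cam,n in((c,"scene"),(s,"side")):
    for q in ("tray","riser"):
      for d in cut_out(q,n)[:2]:
        m=d["pixels"].astype(np.uint8)
        z=.018 if q=="tray" else .11
        cn=max(cv2.findContours(m,cv2.RETR_EXTERNAL,cv2.CHAIN_APPROX_NONE)[0],key=cv2.contourArea)[:,0]
        P=np.array([unproj(cam,p,z)[:2] for p in cn],np.float32)
        print(n,q,d["p"],cv2.minAreaRect(P),m.sum())
```

```text
[ 0.5166 -0.3553  0.1218] [-1.3  0.3  0.6 -0.5  1.  -0.6 -0.1 -0.7 -1.1 -0.  -0.7 -0.2  0.9  0.1
  0.  -0.4]
[ 0.5181 -0.3544  0.123 ] [-1.5  0.6  0.5 -0.2  0.9 -0.4 -0.2 -0.4]
[ 0.5157 -0.3553  0.1202] [-0.8 -0.  -0.5 -0.2  1.1  0.1  0.3 -0.4]
scene tray 0.68 ((0.510948657989502, 0.35479721426963806), (0.3371192514896393, 0.14876581728458405), 2.9886300563812256) 5635
scene riser 0.9 ((0.5657515525817871, -0.30320751667022705), (0.41073504090309143, 0.1781412661075592), 8.435628890991211) 2529
scene riser 0.62 ((0.621855616569519, -0.06607701629400253), (0.10533282160758972, 0.053101908415555954), 36.361351013183594) 429
side tray 0.67 ((0.5023985505104065, 0.3597128987312317), (0.3239419758319855, 0.16749463975429535), 2.8938400745391846) 9310
```

```bash
cat >> h.py <<'E'
def go(x,y,z,yaw):
    o=get_obs();w,a,b,c=o["tool_rot"]
    cy=np.arctan2(2*(a*b+w*c),1-2*(b*b+c*c));p=o["eef_pos"]
    d=np.array([x,y,z])-p;tx=np.array([np.cos(cy),np.sin(cy)]);ty=np.array([np.sin(cy),-np.cos(cy)])
    tw=-(yaw-cy);tw=(tw+np.pi)%(2*np.pi)-np.pi
    print("shift cm",(100*np.array([tx@d[:2],ty@d[:2],-d[2]])).round(2),"twist",round(tw,3),"rows",round(np.linalg.norm(d)/.0417,1),round(abs(tw)/.125,1))
E
python3 -c "
from h import *
st();go(.523,-.1435,.22,1.571)"
```

```text
t 1.35 p [ 0.1649 -0.6545  0.3039] yaw x 0.247 F [ 0.09  0.39 -0.29] g 1.006
shift cm [ 47.21 -40.81   8.39] twist -1.324 rows 15.1 10.6
```

Request:
move_arm:
  gripper: [1,1,1,1,1]
  xyz:
    - [47.2,-40.8,8.4]
    - [47.2,-40.8,8.4]
    - [47.2,-40.8,8.4]
    - [47.2,-40.8,8.4]
    - [47.2,-40.8,8.4]
  twist: [-1.32,-1.32,-1.32,-1.32,-1.32]
  squeeze: 25

```text
t: 1.77
eef_pos: [0.2842, -0.4838, 0.2761]
tool_rot: [0.0, 0.905, 0.425, -0.0]
contact_force: [0.9, -0.8, -0.1]
gripper_width: 0.998
```

```bash
python3 -c "
from h import *
st();go(.523,-.1435,.22,1.571)"
```

```text
t 1.77 p [ 0.2842 -0.4838  0.2761] yaw x 0.878 F [ 0.88 -0.84 -0.1 ] g 0.998
shift cm [41.44 -3.37  5.61] twist -0.693 rows 10.1 5.5
```

Request:
move_arm:
  gripper: [1,1,1,1,1]
  xyz:
    - [41.4,-3.4,5.6]
    - [41.4,-3.4,5.6]
    - [41.4,-3.4,5.6]
    - [41.4,-3.4,5.6]
    - [41.4,-3.4,5.6]
  twist: [-0.69,-0.69,-0.69,-0.69,-0.69]

```text
t: 2.18
eef_pos: [0.4037, -0.3155, 0.2485]
tool_rot: [0.001, 0.731, 0.683, -0.0]
contact_force: [0.6, -0.4, 0.6]
gripper_width: 1.001
```

```bash
python3 -c "
from h import *
st();go(.523,-.1435,.22,1.571)"
```

```text
t 2.18 p [ 0.4037 -0.3155  0.2485] yaw x 1.503 F [ 0.59 -0.42  0.64] g 1.001
shift cm [17.97 10.73  2.85] twist -0.068 rows 5.1 0.5
```

Request:
move_arm:
  gripper: [1,1,1,1,1]
  xyz:
    - [18,10.7,2.9]
    - [18,10.7,2.9]
    - [18,10.7,2.9]
    - [18,10.7,2.9]
    - [18,10.7,2.9]
  twist: [-0.07,-0.07,-0.07,-0.07,-0.07]

```text
t: 2.6
eef_pos: [0.5221, -0.1464, 0.2197]
tool_rot: [0.0, 0.709, 0.705, 0.0]
contact_force: [1.2, -0.7, 0.2]
gripper_width: 1.002
```

Run:
```python
from h import *
for i in range(4):
    c=read_camera("wrist"); st()
im=c["pixels"][:,:,::-1].copy()
for P in [(.523,-.1435),(.511,-.044),(.468,.0475)]:
  for z,r in ((0,.03),(.045,.0305)):
    pts=np.array([proj(c,[P[0]+r*np.cos(a),P[1]+r*np.sin(a),z]) for a in np.linspace(0,6.28,40)]).astype(int)
    cv2.polylines(im,[pts],True,(0,255,0),1)
cv2.imwrite("pics/w1.png",im)
print([(d["centre"],d["p"]) for d in spot_point("tin_a","wrist")])
go(.523,-.1435,.22,1.571)
```

```text
t 2.65 p [ 0.5267 -0.137   0.2196] yaw x 1.577 F [5.5  7.19 1.09] g 1.001
t 2.7 p [ 0.5247 -0.1401  0.2197] yaw x 1.578 F [0.16 0.36 0.39] g 1.0
t 2.75 p [ 0.5229 -0.1439  0.2196] yaw x 1.574 F [-0.63 -0.87  1.24] g 1.001
t 2.8 p [ 0.5217 -0.1467  0.2196] yaw x 1.57 F [-0.27 -1.06 -0.23] g 0.999
[([0.5105, -0.0433, 0.0011], 0.96), ([0.4013, -0.042, -0.0], 0.91), ([0.4872, -0.2375, 0.0019], 0.9)]
shift cm [ 0.49  0.21 -0.04] twist -0.004 rows 0.1 0.0
```

View pics/w1.png

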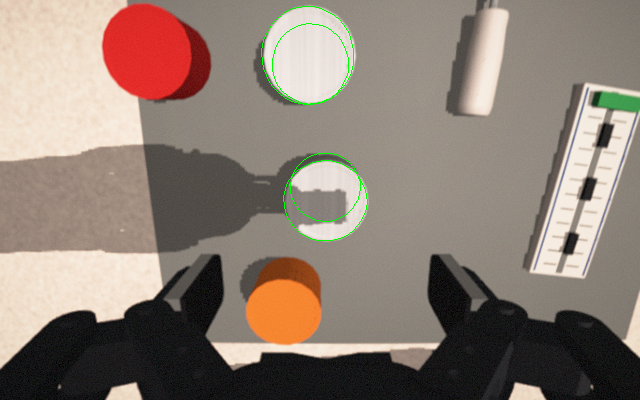

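Request:
move_arm:
  gripper: [1,1,1,1,1]
  xyz:
    - [0,0,3]
    - [0,0,6]
    - [0,0,9]
    - [0,0,11]
    - [0,0,11]
  twist: [0,0,0,0,0]

```text
t: 3.27
eef_pos: [0.5177, -0.1499, 0.1061]
tool_rot: [-0.003, 0.71, 0.705, -0.002]
contact_force: [-1.0, -0.7, 0.6]
gripper_width: 1.0
```

```bash
python3 -c "
from h import *
st();go(.523,-.1435,.077,1.571)"
```

```text
t 3.27 p [ 0.5177 -0.1499  0.1061] yaw x 1.563 F [-1.04 -0.75  0.6 ] g 1.0
shift cm [0.65 0.53 2.91] twist -0.008 rows 0.7 0.1
```

Request:
move_arm:
  gripper: [1,1,1]
  xyz:
    - [0,0,0]
    - [0,0,0]
    - [0,0,0]
  twist: [0,0,0]

```text
t: 3.52
eef_pos: [0.522, -0.1489, 0.1115]
tool_rot: [0.001, 0.709, 0.705, 0.001]
contact_force: [0.0, -0.1, -0.0]
gripper_width: 0.997
```

```bash
python3 -c "
from h import *
st();go(.523,-.1435,.077,1.571)
for i in range(3): read_camera('side');st()"
```

```text
t 3.52 p [ 0.522  -0.1489  0.1115] yaw x 1.566 F [ 0.04 -0.13 -0.03] g 0.997
shift cm [0.54 0.09 3.45] twist -0.005 rows 0.8 0.0
t 3.57 p [ 0.522  -0.1487  0.1114] yaw x 1.566 F [ 0.29 -0.18  0.24] g 1.0
t 3.62 p [ 0.5219 -0.1485  0.1112] yaw x 1.566 F [-0.19  0.34 -0.06] g 0.999
t 3.67 p [ 0.5218 -0.1484  0.111 ] yaw x 1.566 F [-0.67 -0.14  0.17] g 1.0
```

Request:
move_arm:
  gripper: [1,1,1,1]
  xyz:
    - [0.5,0.1,1.5]
    - [0.5,0.1,3.2]
    - [0.5,0.1,3.4]
    - [0.5,0.1,3.4]
  twist: [0,0,0,0]

```text
t: 4.0
eef_pos: [0.5217, -0.1429, 0.0754]
tool_rot: [-0.001, 0.708, 0.706, -0.0]
contact_force: [-0.5, 1.0, 0.2]
gripper_width: 0.997
```

```bash
python3 -c "
from h import *
st();go(.523,-.1435,.077,1.571)"
```

```text
t 4.0 p [ 0.5217 -0.1429  0.0754] yaw x 1.567 F [-0.54  1.04  0.21] g 0.997
shift cm [-0.06  0.13 -0.16] twist -0.004 rows 0.1 0.0
```

Request:
move_arm:
  gripper: [0.4,0.4,0.4,0.4,0.4]
  xyz:
    - [0,0,0]
    - [0,0,0]
    - [0,0,0]
    - [0,0,0]
    - [0,0,0]
  twist: [0,0,0,0,0]
  squeeze: 25

```text
t: 4.42
eef_pos: [0.5228, -0.1432, 0.0769]
tool_rot: [0.001, 0.709, 0.706, 0.0]
contact_force: [-1.2, 0.3, 6.0]
gripper_width: 0.698
```

```bash
python3 -c "
from h import *
st()"
```

```text
t 4.42 p [ 0.5228 -0.1432  0.0769] yaw x 1.567 F [-1.15  0.27  5.97] g 0.698
```

Request:
move_arm:
  gripper: [0.4,0.4,0.4,0.4,0.4]
  xyz:
    - [0,0,-1.5]
    - [0,0,-4]
    - [0,0,-8]
    - [0,0,-12]
    - [0,0,-15]
  twist: [0,0,0,0,0]

```text
t: 4.83
eef_pos: [0.5227, -0.1429, 0.2292]
tool_rot: [0.001, 0.708, 0.706, 0.001]
contact_force: [0.4, 0.2, -0.1]
gripper_width: 0.695
```

Request:
move_arm:
  gripper: [0.4,0.4,0.4,0.4,0.4]
  xyz:
    - [0,0,0]
    - [0,0,0]
    - [0,0,0]
    - [0,0,0]
    - [0,0,0]
  twist: [0,0,0,0,0]

```text
t: 5.25
eef_pos: [0.5213, -0.1429, 0.2242]
tool_rot: [-0.001, 0.708, 0.706, -0.001]
contact_force: [-0.3, -0.2, -0.9]
gripper_width: 0.694
```

```bash
python3 -c "
from h import *
F=[]
for i in range(8): c=read_camera('side');st();F.append(get_obs()['contact_force'])
print(np.mean(F,0),np.std(F,0))
cv2.imwrite('pics/s1.png',c['pixels'][100:300,250:450,::-1])
go(.591,-.346,.25,1.571);go(.583,.358,.25,1.571)"
```

```text
t 5.3 p [ 0.5215 -0.1429  0.2244] yaw x 1.567 F [ 1.12  0.12 -0.58] g 0.699
t 5.35 p [ 0.5217 -0.1428  0.2245] yaw x 1.567 F [ 0.42 -0.15 -1.17] g 0.7
t 5.4 p [ 0.5218 -0.1428  0.2247] yaw x 1.567 F [ 0.24  1.15 -0.24] g 0.698
t 5.45 p [ 0.5219 -0.1428  0.2249] yaw x 1.567 F [0.25 0.83 0.03] g 0.695
t 5.5 p [ 0.522  -0.1429  0.2251] yaw x 1.567 F [-0.84  0.14  0.05] g 0.694
t 5.55 p [ 0.5221 -0.1429  0.2253] yaw x 1.567 F [ 0.11  0.32 -0.38] g 0.698
t 5.6 p [ 0.5221 -0.1429  0.2254] yaw x 1.567 F [-0.68  0.6  -0.27] g 0.694
t 5.65 p [ 0.5222 -0.1429  0.2255] yaw x 1.567 F [-0.74 -0.48  0.22] g 0.7
[-0.0148582   0.31517038 -0.29401521] [0.63854542 0.49612735 0.41002494]
shift cm [-20.28   6.96  -2.45] twist -0.004 rows 5.2 0.0
shift cm [50.12  5.88 -2.45] twist -0.004 rows 12.1 0.0
```

View pics/s1.png

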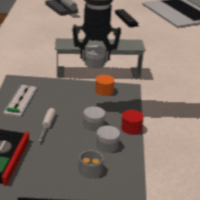

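Request:
move_arm:
  gripper: [0.4,0.4,0.4,0.4,0.4]
  xyz:
    - [-20.3,7,-2.4]
    - [-20.3,7,-2.4]
    - [-20.3,7,-2.4]
    - [-20.3,7,-2.4]
    - [-20.3,7,-2.4]
  twist: [0,0,0,0,0]

```text
t: 6.07
eef_pos: [0.5891, -0.341, 0.2491]
tool_rot: [0.0, 0.709, 0.706, -0.0]
contact_force: [0.9, 0.2, 0.2]
gripper_width: 0.697
```

Request:
move_arm:
  gripper: [0.4,0.4,0.4,0.4,0.4]
  xyz:
    - [0,0,0]
    - [0,0,0]
    - [0,0,0]
    - [0,0,0]
    - [0,0,0]
  twist: [0,0,0,0,0]

```text
t: 6.48
eef_pos: [0.589, -0.3371, 0.2488]
tool_rot: [-0.0, 0.708, 0.707, 0.0]
contact_force: [0.1, 0.0, -0.3]
gripper_width: 0.696
```

```bash
python3 -c "
from h import *
F=[]
for i in range(8): c=read_camera('wrist');F.append(get_obs()['contact_force'])
print(np.mean(F,0),np.std(F,0));st()
im=c['pixels'][:,:,::-1].copy()
a=.122
for x,y in ((.5165,-.355),):
  P=[proj(c,[x+sx*.15*np.cos(a)-sy*.042*np.sin(a),y+sx*.15*np.sin(a)+sy*.042*np.cos(a),.11]) for sx,sy in((1,1),(1,-1),(-1,-1),(-1,1))]
  cv2.polylines(im,[np.array(P).astype(int)],True,(0,255,0),1)
cv2.imwrite('pics/w2.png',im)
go(.591,-.346,.20,1.571)"
```

```text
[ 0.2334013   0.07563122 -0.19167611] [0.67282534 0.4136639  0.25975621]
t 6.88 p [ 0.5889 -0.3388  0.2489] yaw x 1.567 F [ 0.05 -0.11 -0.27] g 0.694
shift cm [-0.72  0.22  4.89] twist -0.004 rows 1.2 0.0
```

View pics/w2.png

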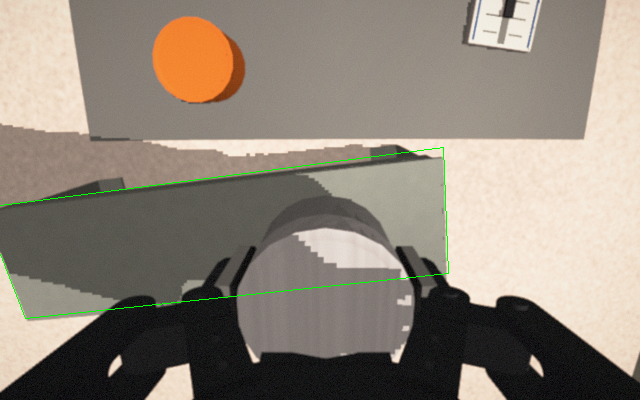

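```bash
python3 -c "
import cv2
im=cv2.imread('pics/w2.png')
cv2.imwrite('pics/w2a.png',cv2.resize(im[130:330,0:240],None,fx=3,fy=3))
cv2.imwrite('pics/w2b.png',cv2.resize(im[130:330,260:470],None,fx=3,fy=3))"
```

```text
(no output)
```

View pics/w2a.png

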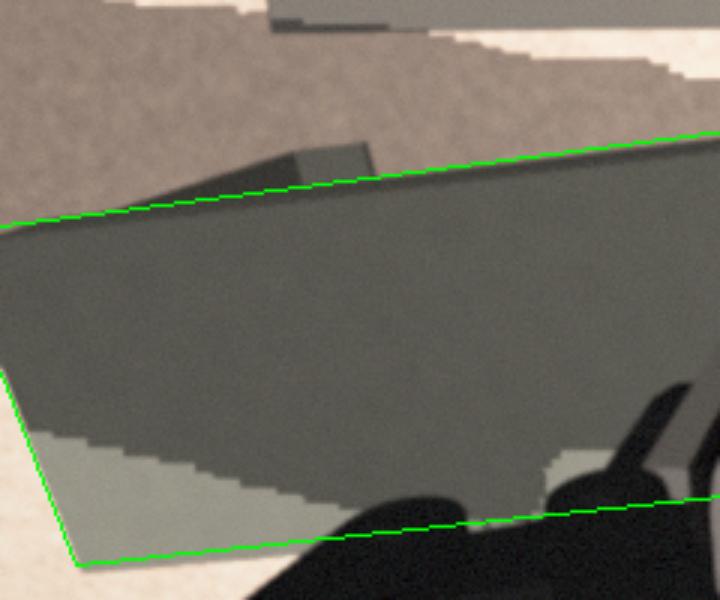

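View pics/w2b.png

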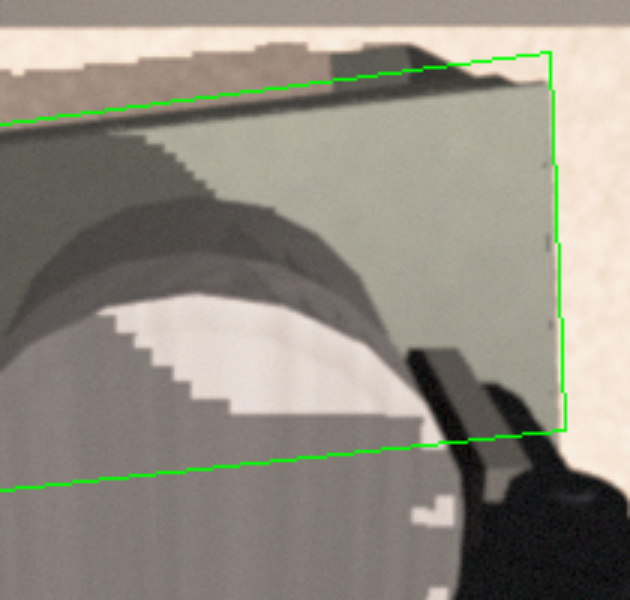

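Run:
```python
from h import *
c=read_camera("wrist")
for p in [(25.7,319.3),(442.3,157.3),(0,208.7),(240,177.7),(445.3,271.7)]: print(unproj(c,p,.11).round(4))
go(.591,-.346,.20,1.571)
```

```text
[ 0.3731 -0.4156  0.11  ]
[ 0.6598 -0.3011  0.11  ]
[ 0.3762 -0.3327  0.11  ]
[ 0.5364 -0.3133  0.11  ]
[ 0.6685 -0.3774  0.11  ]
shift cm [-0.7   0.22  4.89] twist -0.004 rows 1.2 0.0
```

Request:
move_arm:
  gripper: [0.4,0.4,0.4,0.4,0.4]
  xyz:
    - [-1,0,2]
    - [-1,0,4]
    - [-1,0,5]
    - [-1,0,5]
    - [-1,0,5]
  twist: [0,0,0,0,0]

```text
t: 7.35
eef_pos: [0.5888, -0.3485, 0.1986]
tool_rot: [-0.001, 0.708, 0.706, 0.0]
contact_force: [-0.2, -0.0, -0.4]
gripper_width: 0.699
```

Run:
```python
from h import *
st()
for i in range(2): c=read_camera("wrist");st()
go(.588,-.350,.187,1.571)
```

```text
t 7.35 p [ 0.5888 -0.3485  0.1986] yaw x 1.567 F [-0.18 -0.03 -0.43] g 0.699
t 7.4 p [ 0.5894 -0.3487  0.1996] yaw x 1.567 F [-0.75  0.5  -0.97] g 0.696
t 7.45 p [ 0.5896 -0.3488  0.2001] yaw x 1.567 F [ 0.23  0.21 -0.84] g 0.697
shift cm [-0.12 -0.16  1.31] twist -0.004 rows 0.3 0.0
```

Request:
move_arm:
  gripper: [0.4,0.4,0.4,0.4,0.4]
  xyz:
    - [-0.1,0,0.5]
    - [-0.1,0,0.9]
    - [-0.1,0,1.1]
    - [-0.1,0,1.3]
    - [-0.1,0,1.3]
  twist: [0,0,0,0,0]

```text
t: 7.87
eef_pos: [0.5888, -0.35, 0.1871]
tool_rot: [0.0, 0.709, 0.706, -0.0]
contact_force: [-4.1, 0.9, 7.6]
gripper_width: 0.695
```

Run:
```python
from h import *
st()
for i in range(2): c=read_camera("wrist");st()
```

```text
t 7.87 p [ 0.5888 -0.35    0.1871] yaw x 1.567 F [-4.14  0.95  7.63] g 0.695
t 7.92 p [ 0.5887 -0.35    0.187 ] yaw x 1.567 F [-3.74  1.24  8.01] g 0.697
t 7.97 p [ 0.5887 -0.35    0.187 ] yaw x 1.567 F [-3.87  2.26  7.76] g 0.694
```

Contact (about 8 N on the shelf); release. On this shelf the opened fingers have free air either side.

Request:
move_arm:
  gripper: [0.85,1,1,1,1]
  xyz:
    - [0,0,0]
    - [0,0,0]
    - [0,0,0]
    - [0,0,0]
    - [0,0,-1]
  twist: [0,0,0,0,0]

```text
t: 8.38
eef_pos: [0.5877, -0.3495, 0.1939]
tool_rot: [-0.002, 0.708, 0.706, -0.001]
contact_force: [-0.9, 0.2, -1.6]
gripper_width: 0.997
```

Request:
move_arm:
  gripper: [1,1,1,1]
  xyz:
    - [0,0,-3]
    - [0,0,-6]
    - [0,0,-8.5]
    - [0,0,-8.5]
  twist: [0,0,0,0]

```text
t: 8.72
eef_pos: [0.5914, -0.3508, 0.2881]
tool_rot: [0.005, 0.709, 0.706, 0.002]
contact_force: [0.8, -0.1, 0.7]
gripper_width: 0.999
```

Run:
```python
from h import *
st()
c=read_camera("wrist");im=c["pixels"][:,:,::-1].copy()
for z,r in ((.11,.03),(.155,.0305)):
    pts=np.array([proj(c,[.588+r*np.cos(a),-.350+r*np.sin(a),z]) for a in np.linspace(0,6.28,40)]).astype(int)
    cv2.polylines(im,[pts],True,(0,255,0),1)
cv2.imwrite("pics/w3.png",im)
go(.511,-.044,.20,1.571)
go(.468,.0475,.20,1.571)
```

```text
t 8.72 p [ 0.5914 -0.3508  0.2881] yaw x 1.567 F [ 0.84 -0.15  0.67] g 0.999
shift cm [30.62 -8.07  8.52] twist -0.004 rows 7.9 0.0
shift cm [ 39.75 -12.41   8.52] twist -0.004 rows 10.2 0.0
```

View pics/w3.png

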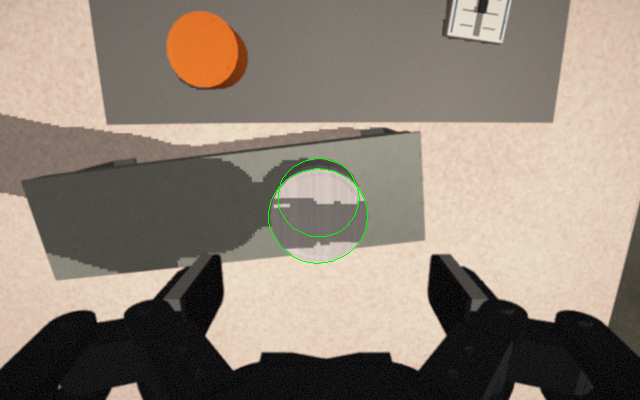

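Run:
```python
from h import *
st()
c=read_camera("wrist");im=c["pixels"][:,:,::-1].copy()
st()
for z,r in ((.11,.03),(.155,.0305)):
    pts=np.array([proj(c,[.588+r*np.cos(a),-.350+r*np.sin(a),z]) for a in np.linspace(0,6.28,40)]).astype(int)
    cv2.polylines(im,[pts],True,(0,255,0),1)
im=cv2.resize(im[110:310,220:480],None,fx=3,fy=3)
cv2.imwrite("pics/w4.png",im)
```

```text
t 8.77 p [ 0.5905 -0.3505  0.2852] yaw x 1.567 F [ 0.53 -0.19 -0.66] g 0.997
t 8.82 p [ 0.5894 -0.3502  0.2828] yaw x 1.567 F [-0.38  0.61 -1.11] g 0.997
```

View pics/w4.png

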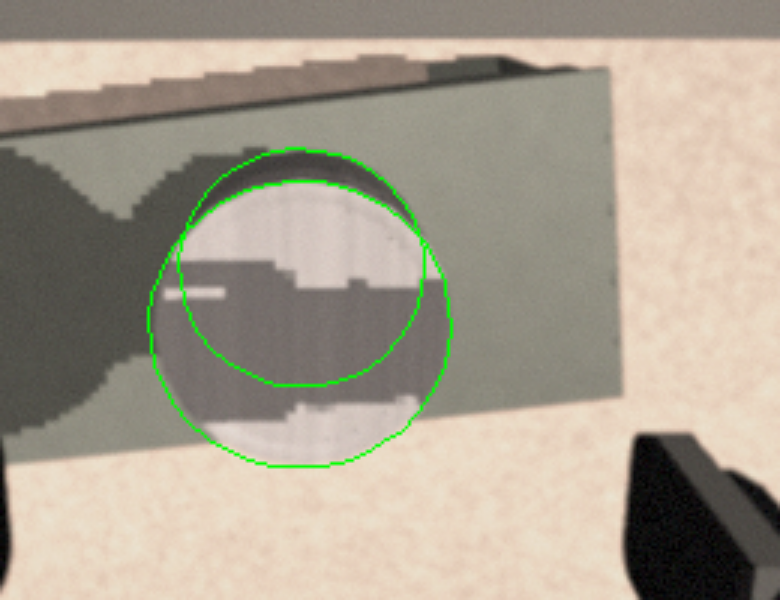

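Request:
move_arm:
  gripper: [1,1,1,1,1]
  xyz:
    - [39.8,-12.3,8]
    - [39.8,-12.3,8]
    - [39.8,-12.3,8]
    - [39.8,-12.3,8]
    - [39.8,-12.3,8]
  twist: [0,0,0,0,0]

```text
t: 9.23
eef_pos: [0.5274, -0.1526, 0.2401]
tool_rot: [-0.001, 0.709, 0.706, -0.001]
contact_force: [1.9, 1.3, -0.5]
gripper_width: 0.998
```

Run:
```python
from h import *
go(.468,.0475,.20,1.571)
```

```text
shift cm [19.98 -6.03  4.01] twist -0.005 rows 5.1 0.0
```

Request:
move_arm:
  gripper: [1,1,1,1,1]
  xyz:
    - [20,-6,4]
    - [20,-6,4]
    - [20,-6,4]
    - [20,-6,4]
    - [20,-6,4]
  twist: [0,0,0,0,0]

```text
t: 9.65
eef_pos: [0.4694, 0.0432, 0.2012]
tool_rot: [-0.001, 0.709, 0.706, -0.001]
contact_force: [0.5, 0.4, 0.1]
gripper_width: 1.002
```

Request:
move_arm:
  gripper: [1,1,1,1,1]
  xyz:
    - [0,0,2]
    - [0,0,5]
    - [0,0,7]
    - [0,0,8]
    - [0,0,8]
  twist: [0,0,0,0,0]

```text
t: 10.07
eef_pos: [0.4693, 0.0416, 0.1199]
tool_rot: [-0.002, 0.708, 0.706, -0.002]
contact_force: [-0.0, 0.5, 0.7]
gripper_width: 1.001
```

Run:
```python
from h import *
st();
for i in range(4): c=read_camera("wrist");st()
go(.468,.0475,.077,1.571)
```

```text
t 10.07 p [0.4693 0.0416 0.1199] yaw x 1.567 F [-0.02  0.5   0.68] g 1.001
t 10.12 p [0.4703 0.0418 0.1214] yaw x 1.567 F [0.62 0.36 0.39] g 1.003
t 10.17 p [0.4711 0.0419 0.1224] yaw x 1.567 F [ 0.85 -0.22 -0.28] g 0.998
t 10.22 p [0.4717 0.0419 0.123 ] yaw x 1.566 F [1.   0.3  0.47] g 0.997
t 10.27 p [0.4719 0.042  0.1233] yaw x 1.566 F [-0.1   0.06  1.06] g 0.998
shift cm [ 0.55 -0.39  4.63] twist -0.005 rows 1.1 0.0
```

Request:
move_arm:
  gripper: [1,1,1,1,1]
  xyz:
    - [0.5,-0.3,1.5]
    - [0.5,-0.3,3.5]
    - [0.5,-0.3,4.5]
    - [0.5,-0.3,4.5]
    - [0.5,-0.3,4.5]
  twist: [0,0,0,0,0]

```text
t: 10.68
eef_pos: [0.4684, 0.0468, 0.0777]
tool_rot: [0.0, 0.709, 0.706, -0.0]
contact_force: [0.1, -0.1, -1.0]
gripper_width: 0.998
```

Run:
```python
from h import *
st();go(.468,.0475,.077,1.571)
```

```text
t 10.68 p [0.4684 0.0468 0.0777] yaw x 1.567 F [ 0.14 -0.08 -0.96] g 0.998
shift cm [ 0.07 -0.04  0.07] twist -0.004 rows 0.0 0.0
```

Request:
move_arm:
  gripper: [0.4,0.4,0.4,0.4,0.4]
  xyz:
    - [0,0,0]
    - [0,0,0]
    - [0,0,0]
    - [0,0,0]
    - [0,0,0]
  twist: [0,0,0,0,0]

```text
t: 11.1
eef_pos: [0.469, 0.047, 0.0785]
tool_rot: [0.001, 0.709, 0.706, 0.001]
contact_force: [-1.2, -0.8, 7.5]
gripper_width: 0.696
```

Request:
move_arm:
  gripper: [0.4,0.4,0.4,0.4,0.4]
  xyz:
    - [0,0,-1.5]
    - [0,0,-4]
    - [0,0,-8]
    - [0,0,-12]
    - [0,0,-15]
  twist: [0,0,0,0,0]

```text
t: 11.52
eef_pos: [0.4684, 0.0472, 0.2305]
tool_rot: [0.001, 0.708, 0.706, 0.001]
contact_force: [1.0, -0.1, -1.8]
gripper_width: 0.696
```

Request:
move_arm:
  gripper: [0.4,0.4,0.4,0.4,0.4]
  xyz:
    - [0,0,0]
    - [0,0,0]
    - [0,0,0]
    - [0,0,0]
    - [0,0,0]
  twist: [0,0,0,0,0]

```text
t: 11.93
eef_pos: [0.4673, 0.0467, 0.2259]
tool_rot: [-0.001, 0.708, 0.706, -0.001]
contact_force: [-0.2, -1.3, -0.8]
gripper_width: 0.694
```

```bash
python3 -c "
from h import *
F=[]
for i in range(8): c=read_camera('side');F.append(get_obs()['contact_force'])
print(np.mean(F,0),np.std(F,0));st()
go(.435,-.3675,.26,1.571);go(.583,.358,.2,1.571)"
```

```text
[-0.25286885  0.2814256  -1.85277965] [0.55961434 0.78182832 0.13030901]
t 12.33 p [0.4682 0.047  0.2272] yaw x 1.567 F [-0.6  -0.39 -1.89] g 0.698
shift cm [-41.46  -3.16  -3.28] twist -0.004 rows 10.0 0.0
shift cm [31.15 11.36  2.72] twist -0.004 rows 8.0 0.0
```

Request:
move_arm:
  gripper: [0.4,0.4,0.4,0.4,0.4]
  xyz:
    - [31.2,11.2,0]
    - [31.2,11.2,0]
    - [31.2,11.2,0]
    - [31.2,11.2,0]
    - [31.2,11.2,0]
  twist: [0,0,0,0,0]

```text
t: 12.75
eef_pos: [0.5399, 0.2445, 0.2272]
tool_rot: [0.0, 0.709, 0.705, -0.0]
contact_force: [0.7, -0.2, -2.2]
gripper_width: 0.699
```

```bash
python3 -c "
from h import *
st();go(.583,.358,.2,1.571)"
```

```text
t 12.75 p [0.5399 0.2445 0.2272] yaw x 1.566 F [ 0.72 -0.25 -2.22] g 0.699
shift cm [11.37  4.25  2.72] twist -0.005 rows 3.0 0.0
```

Request:
move_arm:
  gripper: [0.4,0.4,0.4,0.4,0.4]
  xyz:
    - [11.4,4.2,2]
    - [11.4,4.2,2]
    - [11.4,4.2,2]
    - [11.4,4.2,2]
    - [11.4,4.2,4]
  twist: [0,0,0,0,0]

```text
t: 13.17
eef_pos: [0.5826, 0.3618, 0.1899]
tool_rot: [-0.001, 0.707, 0.707, 0.003]
contact_force: [0.6, 0.6, -0.5]
gripper_width: 0.7
```

Request:
move_arm:
  gripper: [0.4,0.4,0.4,0.4,0.4]
  xyz:
    - [0,0,2]
    - [0,0,4]
    - [0,0,6]
    - [0,0,7]
    - [0,0,7]
  twist: [0,0,0,0,0]

```text
t: 13.58
eef_pos: [0.5806, 0.3554, 0.1144]
tool_rot: [-0.0, 0.709, 0.706, -0.002]
contact_force: [-0.7, -0.6, -1.1]
gripper_width: 0.699
```

Run:
```python
from h import *
st()
for i in range(4): c=read_camera("wrist")
st()
cv2.imwrite("pics/w5.png",c["pixels"][:,:,::-1])
d=read_camera("scene");cv2.imwrite("pics/s5.png",cv2.resize(d["pixels"][180:330,330:530,::-1],None,fx=4,fy=4))
go(.583,.358,.081,1.571)
```

```text
t 13.58 p [0.5806 0.3554 0.1144] yaw x 1.567 F [-0.68 -0.6  -1.09] g 0.699
t 13.78 p [0.5826 0.3572 0.1189] yaw x 1.567 F [-0.54 -0.25 -1.49] g 0.694
shift cm [0.08 0.04 3.8 ] twist -0.004 rows 0.9 0.0
```

View pics/w5.png

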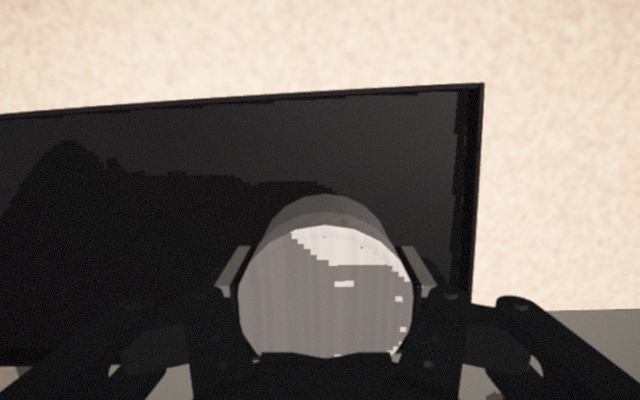

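View pics/s5.png

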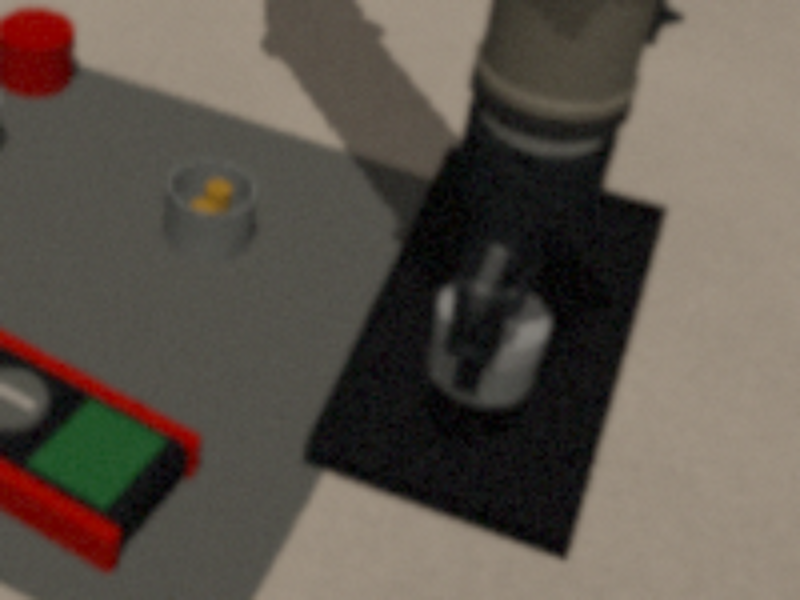

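Request:
move_arm:
  gripper: [0.4,0.4,0.4,0.4,0.4]
  xyz:
    - [0,0,1.5]
    - [0,0,2.5]
    - [0,0,3]
    - [0,0,3.3]
    - [0,0,3.3]
  twist: [0,0,0,0,0]

```text
t: 14.25
eef_pos: [0.5813, 0.3561, 0.0829]
tool_rot: [-0.0, 0.708, 0.706, -0.001]
contact_force: [-0.6, -0.1, -1.7]
gripper_width: 0.696
```

Request:
move_arm:
  gripper: [0.4,0.4,0.4]
  xyz:
    - [0,0,0.2]
    - [0,0,0.4]
    - [0,0,0.4]
  twist: [0,0,0]

```text
t: 14.5
eef_pos: [0.5821, 0.3569, 0.0818]
tool_rot: [0.0, 0.709, 0.706, 0.0]
contact_force: [-4.1, -3.2, 6.0]
gripper_width: 0.693
```

Contact. Release and rise.

Request:
move_arm:
  gripper: [0.85,1,1,1,1]
  xyz:
    - [0,0,0]
    - [0,0,0]
    - [0,0,0]
    - [0,0,0]
    - [0,0,-1]
  twist: [0,0,0,0,0]

```text
t: 14.92
eef_pos: [0.581, 0.3558, 0.0887]
tool_rot: [-0.0, 0.708, 0.706, -0.002]
contact_force: [-1.3, 0.1, -0.0]
gripper_width: 1.0
```

Request:
move_arm:
  gripper: [1,1,1,1,1]
  xyz:
    - [0,0,-3]
    - [0,0,-6]
    - [0,0,-10]
    - [0,0,-12]
    - [0,0,-12]
  twist: [0,0,0,0,0]

```text
t: 15.33
eef_pos: [0.5839, 0.3588, 0.2174]
tool_rot: [0.001, 0.709, 0.706, 0.005]
contact_force: [-0.0, 0.5, 1.0]
gripper_width: 1.004
```

Run:
```python
from h import *
st()
c=read_camera("wrist");cv2.imwrite("pics/w6.png",c["pixels"][:,:,::-1])
go(.511,-.044,.20,0)
go(.511,-.044,.20,.9)
go(.511,-.044,.20,1.571)
```

```text
t 15.33 p [0.5839 0.3588 0.2174] yaw x 1.567 F [-0.02  0.5   1.01] g 1.004
shift cm [-40.21  -7.04   1.44] twist 1.567 rows 9.8 12.5
shift cm [-40.21  -7.04   1.44] twist 0.667 rows 9.8 5.3
shift cm [-40.21  -7.04   1.44] twist -0.004 rows 9.8 0.0
```

View pics/w6.png

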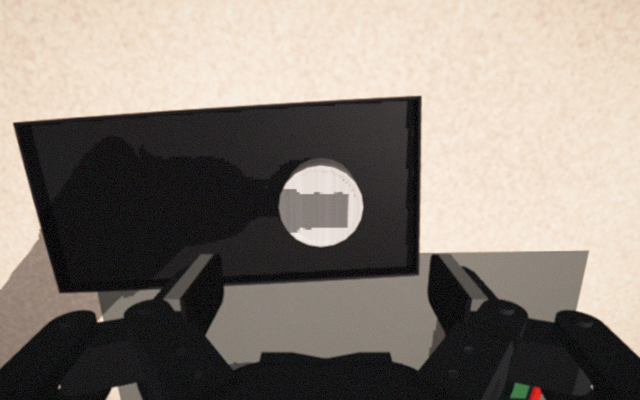

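Request:
move_arm:
  gripper: [1,1,1,1,1]
  xyz:
    - [-40.2,-7,0.5]
    - [-40.2,-7,0.5]
    - [-40.2,-7,0.5]
    - [-40.2,-7,0.5]
    - [-40.2,-7,0.5]
  twist: [0.8,0.8,0.8,0.8,0.8]

```text
t: 15.8
eef_pos: [0.544, 0.1492, 0.2069]
tool_rot: [-0.0, 0.893, 0.451, -0.001]
contact_force: [0.7, 0.2, 0.1]
gripper_width: 0.995
```

Run:
```python
from h import *
go(.511,-.044,.20,.77)
```

```text
shift cm [-17.51   8.81   0.69] twist 0.166 rows 4.7 1.3
```

Request:
move_arm:
  gripper: [1,1,1,1,1]
  xyz:
    - [-17.5,8.8,0.7]
    - [-17.5,8.8,0.7]
    - [-17.5,8.8,0.7]
    - [-17.5,8.8,0.7]
    - [-17.5,8.8,0.7]
  twist: [0.17,0.17,0.17,0.17,0.17]

```text
t: 16.22
eef_pos: [0.5115, -0.046, 0.1998]
tool_rot: [0.0, 0.927, 0.375, -0.002]
contact_force: [1.3, 0.1, 0.0]
gripper_width: 0.999
```

Request:
move_arm:
  gripper: [1,1,1,1,1]
  xyz:
    - [0,0,2]
    - [0,0,5]
    - [0,0,7]
    - [0,0,8]
    - [0,0,8]
  twist: [0,0,0,0,0]

```text
t: 16.63
eef_pos: [0.5116, -0.0417, 0.1183]
tool_rot: [-0.001, 0.926, 0.377, -0.003]
contact_force: [-0.5, -0.4, 0.1]
gripper_width: 0.998
```

Run:
```python
from h import *
st();
for i in range(4): c=read_camera("wrist");st()
go(.511,-.044,.077,.77)
im=c["pixels"][:,:,::-1].copy()
for z,r in ((.045,.0305),):
    pts=np.array([proj(c,[.511+r*np.cos(a),-.044+r*np.sin(a),z]) for a in np.linspace(0,6.28,40)]).astype(int)
    cv2.polylines(im,[pts],True,(0,255,0),1)
cv2.imwrite("pics/w7.png",im)
```

```text
t 16.63 p [ 0.5116 -0.0417  0.1183] yaw x 0.772 F [-0.48 -0.39  0.12] g 0.998
t 16.68 p [ 0.5126 -0.0416  0.1198] yaw x 0.772 F [-0.02  0.01  0.41] g 1.002
t 16.73 p [ 0.5135 -0.0415  0.1209] yaw x 0.772 F [-0.23  0.47  0.32] g 1.003
t 16.78 p [ 0.514  -0.0415  0.1215] yaw x 0.772 F [0.99 0.62 0.51] g 0.999
t 16.83 p [ 0.5143 -0.0416  0.1218] yaw x 0.772 F [ 0.36 -0.49 -0.51] g 0.998
shift cm [-0.4  -0.05  4.48] twist 0.002 rows 1.1 0.0
```

View pics/w7.png

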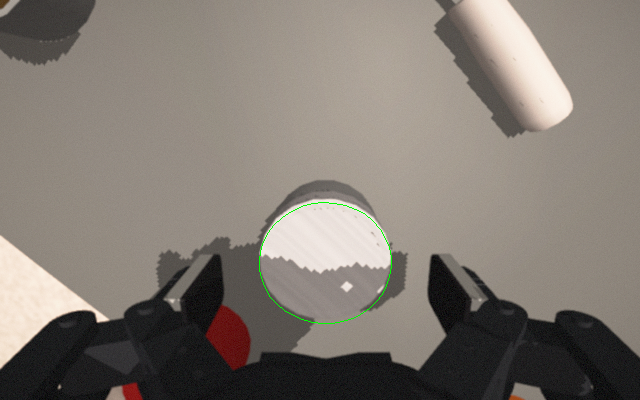

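Request:
move_arm:
  gripper: [1,1,1,1,1]
  xyz:
    - [-0.3,0,1.5]
    - [-0.3,0,3.5]
    - [-0.3,0,4.4]
    - [-0.3,0,4.4]
    - [-0.3,0,4.4]
  twist: [0,0,0,0,0]

```text
t: 17.25
eef_pos: [0.5116, -0.0437, 0.0773]
tool_rot: [0.0, 0.926, 0.377, 0.0]
contact_force: [-0.4, -0.0, 0.5]
gripper_width: 0.997
```

Run:
```python
from h import *
st();go(.511,-.044,.077,.77)
```

```text
t 17.25 p [ 0.5116 -0.0437  0.0773] yaw x 0.772 F [-0.42 -0.01  0.54] g 0.997
shift cm [-0.07 -0.02  0.03] twist 0.002 rows 0.0 0.0
```

Request:
move_arm:
  gripper: [0.4,0.4,0.4,0.4,0.4]
  xyz:
    - [0,0,0]
    - [0,0,0]
    - [0,0,0]
    - [0,0,0]
    - [0,0,0]
  twist: [0,0,0,0,0]

```text
t: 17.67
eef_pos: [0.5121, -0.0438, 0.078]
tool_rot: [0.0, 0.926, 0.376, 0.001]
contact_force: [-0.8, 0.9, 5.4]
gripper_width: 0.703
```

Request:
move_arm:
  gripper: [0.4,0.4,0.4,0.4,0.4]
  xyz:
    - [0,0,-1.5]
    - [0,0,-4]
    - [0,0,-8]
    - [0,0,-12]
    - [0,0,-15]
  twist: [0,0,0,0,0]

```text
t: 18.08
eef_pos: [0.5118, -0.0437, 0.2303]
tool_rot: [0.001, 0.926, 0.376, 0.001]
contact_force: [0.6, -0.1, -0.4]
gripper_width: 0.7
```

Request:
move_arm:
  gripper: [0.4,0.4,0.4,0.4,0.4]
  xyz:
    - [0,0,0]
    - [0,0,0]
    - [0,0,0]
    - [0,0,0]
    - [0,0,0]
  twist: [0,0,0,0,0]

```text
t: 18.5
eef_pos: [0.5105, -0.0439, 0.2254]
tool_rot: [-0.001, 0.926, 0.376, -0.001]
contact_force: [0.1, 0.0, -0.6]
gripper_width: 0.699
```

```bash
python3 -c "
from h import *
F=[]
for i in range(8): c=read_camera('side');F.append(get_obs()['contact_force'])
print(np.mean(F,0),np.std(F,0));st()
go(.442,-.3665,.25,.77);go(.43,.352,.23,.77);go(.43,.352,.23,1.571)"
```

```text
[ 0.20782871  0.04711961 -0.53483593] [0.45673573 0.46838217 0.63906749]
t 18.9 p [ 0.5113 -0.0438  0.2266] yaw x 0.772 F [ 0.43  0.42 -0.2 ] g 0.7
shift cm [-27.47  18.29  -2.34] twist 0.002 rows 7.9 0.0
shift cm [ 21.78 -34.04  -0.34] twist 0.002 rows 9.7 0.0
shift cm [ 21.78 -34.04  -0.34] twist -0.799 rows 9.7 6.4
```

Request:
move_arm:
  gripper: [0.4,0.4,0.4,0.4,0.4]
  xyz:
    - [-27.5,18.3,-4]
    - [-27.5,18.3,-4]
    - [-27.5,18.3,-4]
    - [-27.5,18.3,-4]
    - [-27.5,18.3,-4]
  twist: [0,0,0,0,0]

```text
t: 19.32
eef_pos: [0.4671, -0.2478, 0.2523]
tool_rot: [0.0, 0.926, 0.377, 0.0]
contact_force: [0.7, -0.3, -1.3]
gripper_width: 0.705
```

```bash
python3 -c "
from h import *
st();go(.442,-.3665,.245,.77)"
```

```text
t 19.32 p [ 0.4671 -0.2478  0.2523] yaw x 0.772 F [ 0.73 -0.31 -1.35] g 0.705
shift cm [-10.08   6.75   0.73] twist 0.002 rows 2.9 0.0
```

Request:
move_arm:
  gripper: [0.4,0.4,0.4,0.4,0.4]
  xyz:
    - [-10.1,6.7,0]
    - [-10.1,6.7,0]
    - [-10.1,6.7,0.5]
    - [-10.1,6.7,0.7]
    - [-10.1,6.7,0.7]
  twist: [0,0,0,0,0]

```text
t: 19.73
eef_pos: [0.4405, -0.367, 0.244]
tool_rot: [-0.0, 0.927, 0.374, -0.001]
contact_force: [0.1, 0.5, -1.0]
gripper_width: 0.704
```

Request:
move_arm:
  gripper: [0.4,0.4,0.4,0.4,0.4]
  xyz:
    - [0,0,0]
    - [0,0,0]
    - [0,0,0]
    - [0,0,0]
    - [0,0,0]
  twist: [0,0,0,0,0]

```text
t: 20.15
eef_pos: [0.4427, -0.3637, 0.2451]
tool_rot: [0.0, 0.926, 0.377, 0.0]
contact_force: [-0.1, -0.7, -0.2]
gripper_width: 0.705
```

```bash
python3 -c "
from h import *
F=[]
for i in range(8): c=read_camera('wrist');F.append(get_obs()['contact_force'])
print(np.mean(F,0));st();go(.442,-.3665,.20,.77)
cv2.imwrite('pics/w8.png',c['pixels'][:,:,::-1])"
```

```text
[-0.2397717  -0.11294027 -0.08666411]
t 20.55 p [ 0.4422 -0.3645  0.2448] yaw x 0.772 F [ 0.92  0.13 -0.3 ] g 0.704
shift cm [-0.15  0.13  4.48] twist 0.002 rows 1.1 0.0
```

View pics/w8.png

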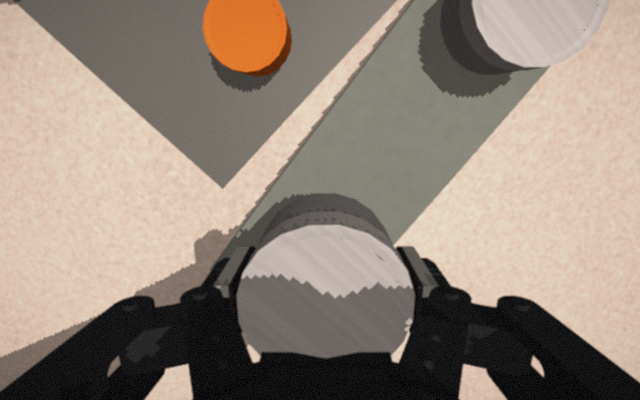

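Request:
move_arm:
  gripper: [0.4,0.4,0.4,0.4,0.4]
  xyz:
    - [-0.2,0.1,2]
    - [-0.2,0.1,4]
    - [-0.2,0.1,4.5]
    - [-0.2,0.1,4.5]
    - [-0.2,0.1,4.5]
  twist: [0,0,0,0,0]

```text
t: 20.97
eef_pos: [0.4416, -0.3667, 0.2001]
tool_rot: [-0.0, 0.926, 0.376, 0.0]
contact_force: [0.1, -0.7, -0.2]
gripper_width: 0.702
```

```bash
python3 -c "
from h import *
for i in range(3): c=read_camera('wrist')
st();go(.442,-.3665,.188,.77)
im=c['pixels'][:,:,::-1].copy();a=.11
P=[proj(c,[.5165+sx*.15*np.cos(a)-sy*.042*np.sin(a),-.3584+sx*.15*np.sin(a)+sy*.042*np.cos(a),.11]) for sx,sy in((1,1),(1,-1),(-1,-1),(-1,1))]
cv2.polylines(im,[np.array(P).astype(int)],True,(0,255,0),1)
cv2.imwrite('pics/w9.png',im)"
```

```text
t 21.12 p [ 0.4421 -0.367   0.201 ] yaw x 0.772 F [-0.8   0.16 -0.36] g 0.706
shift cm [ 0.03 -0.04  1.3 ] twist 0.002 rows 0.3 0.0
```

View pics/w9.png

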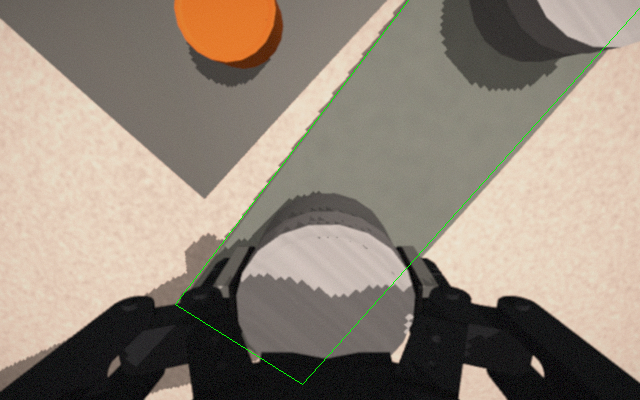

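Request:
move_arm:
  gripper: [0.4,0.4,0.4,0.4,0.4]
  xyz:
    - [0,0,0.4]
    - [0,0,0.8]
    - [0,0,1.1]
    - [0,0,1.3]
    - [0,0,1.3]
  twist: [0,0,0,0,0]

```text
t: 21.53
eef_pos: [0.4414, -0.3666, 0.188]
tool_rot: [0.0, 0.926, 0.376, -0.0]
contact_force: [-4.7, 2.5, 11.9]
gripper_width: 0.705
```

Request:
move_arm:
  gripper: [0.85,1,1,1,1]
  xyz:
    - [0,0,0]
    - [0,0,0]
    - [0,0,0]
    - [0,0,0]
    - [0,0,-1]
  twist: [0,0,0,0,0]

```text
t: 21.95
eef_pos: [0.4405, -0.366, 0.1952]
tool_rot: [-0.002, 0.926, 0.376, -0.001]
contact_force: [-0.0, -0.1, -0.2]
gripper_width: 1.002
```

Request:
move_arm:
  gripper: [1,1,1,1,1]
  xyz:
    - [0,0,-3]
    - [0,0,-6]
    - [0,0,-9]
    - [0,0,-10]
    - [0,0,-10]
  twist: [0,0,0,0,0]

```text
t: 22.37
eef_pos: [0.4428, -0.3675, 0.3007]
tool_rot: [0.003, 0.926, 0.376, 0.002]
contact_force: [0.8, -0.6, -0.3]
gripper_width: 1.001
```

```bash
python3 -c "
from h import *
for i in range(3): c=read_camera('wrist')
st()
im=c['pixels'][:,:,::-1].copy()
for z,r in ((.11,.03),(.155,.0305)):
    pts=np.array([proj(c,[.442+r*np.cos(a),-.3665+r*np.sin(a),z]) for a in np.linspace(0,6.28,40)]).astype(int)
    cv2.polylines(im,[pts],True,(0,255,0),1)
cv2.imwrite('pics/w10.png',im)
for n in ('scene','side'):
    d=read_camera(n);cv2.imwrite(f'pics/f_{n}.png',d['pixels'][:,:,::-1])
"
```

```text
t 22.52 p [ 0.4408 -0.3663  0.2957] yaw x 0.772 F [-1.32  0.16 -0.87] g 0.998
```

View pics/w10.png

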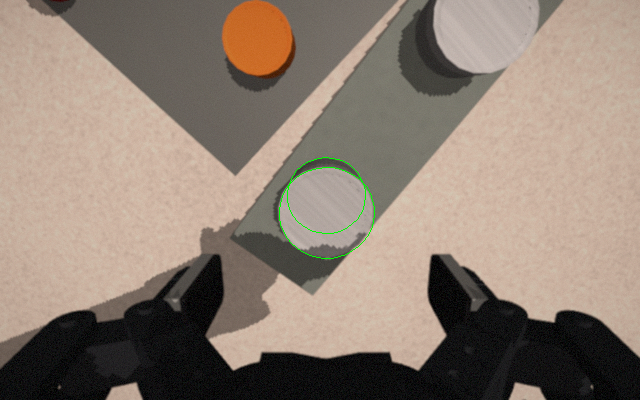

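View pics/f_scene.png

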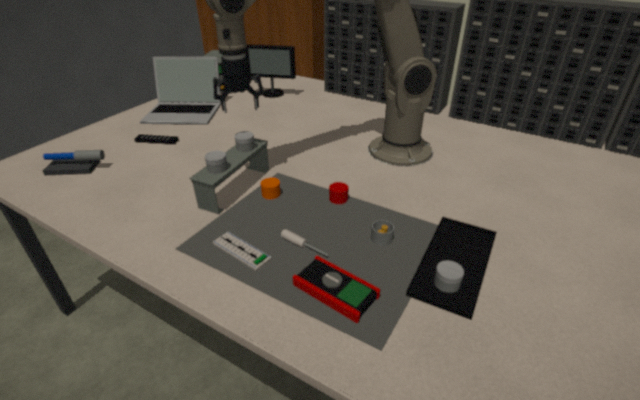

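View pics/f_side.png

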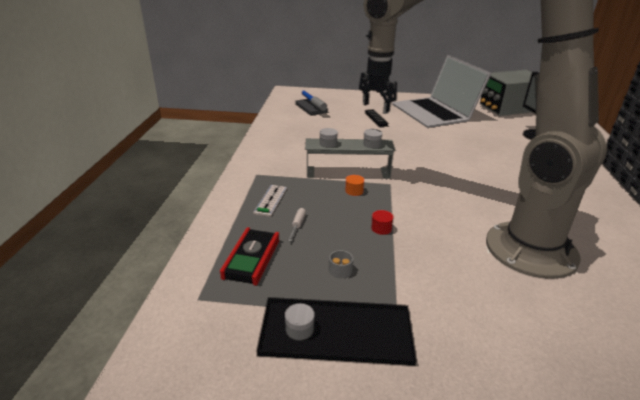

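```bash
python3 -c "
from h import *
st();print(hand_in())"
```

```text
t 22.62 p [ 0.4407 -0.3662  0.2952] yaw x 0.772 F [ 0.36 -0.43 -0.55] g 0.997
the job is handed in; nothing more can be done
None
```

I lifted each of the three grey tins and weighed it by the wrist force. I did not shake any of them.

| Tin | Mean vertical force while held | Verdict | Placed |
|---|---|---|---|
| Right | about −0.3 and −0.2 N | empty | upright on the shelf |
| Middle | about −0.5 and −0.1 N | empty | upright on the shelf |
| Left | about −1.85 N | holds spacers | upright in the tray |

- **Force readings:** They are noisy, and the middle tin's two averages differ by about 0.45 N. Both are still well short of the 1.6 to 1.8 N a full tin would show.
- **Placing:** Each tin was lowered until it touched (6 to 12 N), then released. The job was handed in at 22.6 s with the gripper open and clear.
- **Last pictures:** Both shelf tins stand with their whole foot on the shelf, one roughly centred and the other slightly to one side. The third tin stands in the tray. The open tin, the red and orange look-alikes, the multimeter, the breadboard and the screwdriver look unmoved.
- **Shelf position:** My first estimate from the fixed cameras was about 2 to 7 mm off. I corrected it from the wrist camera before placing the first shelf tin.

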